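# Check a glaze jar in under the low drying shelf

## Robot

A 6-joint arm with a two-finger parallel gripper is mounted at the origin on the work surface. World frame = base frame: x ahead of the robot, y to its left, z up, the work surface at z = 0. Lengths are in mm, angles in rad, forces in N, time in s.
With the tool pointing down it reaches from about 400 to 925 mm from the base axis. Payload 12.5 kg.
Tool frame: the origin (TCP) lies at the very end of the fingers, on their centre line; the grasp point (between the pads) lies behind it (env.grip_depth is the z of the grasp point in the tool frame, in mm); z points along the fingers, y is the line along which they close (so a half turn about z gives the same grasp; the last joint's range is limited). The gripper opens to 95 mm and grips with 3 to 60 N. Pads are 20 mm wide; open, the fingers measure 119 mm over their backs; the gripper's body (75 mm by 180 mm) begins 59 mm behind the grasp point.
Start: joints at [1.06, 0.491, 1.559, -0, 1.092, -0.106], TCP at [246.132, 574.513, 214.661] pointing down, gripper open.
Joint ranges: [-3.1, 3.1], [-0.84, 2.19], [0.05, 2.79], [-1.13, 4.28], [0.06, 2.93], [-2.69, 2.69]. Speed limits (rad/s): [2.22, 2.22, 2.79, 3.14, 3.14, 3.14].

## Interface

Orientations are given as [roll, pitch, yaw] about the fixed x, y, z axes, in that order (R = Rz(yaw) Ry(pitch) Rx(roll)).
In Python, from cell import env, optics gives the robot as it stands.
- The arm moves only by the tool step_arm, never from a script. Its argument "moves" is a list of rows, each an object of numbers: "tx", "ty", "tz": the shift along the tool's x, y, z in mm; "roll": the turn about the tool's z in rad. In form: [{"tx": .., "ty": .., "tz": .., "roll": ..}, ...]. A call has 1 to 12 rows; each row is the pose to reach, as a shift and turn from the pose commanded when the call began, along the tool's axes at that moment; what a row does not reach only later rows make up. A row lasts 1/12 s, in which the tool goes at most 41.7 mm and 7.16 degrees, less where a joint would pass 70% of its speed; a pose out of reach is approached as far as the arm can. A call with a gripper value outside its range is refused whole. "grip" is the finger opening in mm, from 0 to 95.1, set as the call begins (left out, the last holds). The fingers move at their own pace and stop on an object; the grip force is fixed at half the most. Time passes only in rows, so rows that repeat a pose let the fingers close. It gives the time, the measured TCP pose, the force, the opening and the grip force at its end, in the units of the state.
- env.state(): the state, without advancing time (a new reading comes with each control period).
- optics.read_camera(name): name is "scene" or "top" or "wrist"; returns a dict with "pixels" (420x560x3 uint8, blue, green, red), "mtx" (3x3 intrinsics, pixels), "view" (4x4, takes a point from world to camera coordinates). Camera axes: x right, y down, z forward; pixel columns grow to the right and rows downward; lengths in mm; the calibration is good to about 2 mm. A picture is of the moment at which its call begins. There is no depth.
- env.job_done(): hands the job in; it is judged then, once.
The state is a dict: "t": time; "joints": joint angles; "qvel": joint speeds; "tau": joint torques, N m; "eef_pos": TCP position; "tcp_rot": TCP orientation; "ft_force": force on the tool from outside, world axes, zero at the start; "moment": the same for the moment, N m; "opening": opening from 0.0 (shut) to 1.0 (fully open); "grip_force": force on a finger pad.
Only numpy, scipy, OpenCV 4.12 (cv2) and the standard library are available. Lean on these libraries where they do the work, as an engineer would, in place of code of your own. Each camera call takes 0.05 s, during which the arm holds its last target. There are 200 camera calls.

## Task

Stand the labelled glaze jar on the cork pad of the ware board while the board is still out in front of the low shelf, then slide the board (the pale block is its handle) flat along the bench, under the shelf and between the two kerbs, until it is squarely home against the stop strip at the back. The jar must end upright on the middle of the cork with its label facing the reader at the back of the shelf, and on the way it must not tip over, be dropped onto the board or touch the shelf. Leave the tub, mug and spatula where they are.

Things in the scene. Friction and masses are not known exactly. Their poses are not given: they have to be found in the camera images.
- rack: Low fixed shelf: kiln slab 160 deep x 200 wide x 18 thick, underside 130 mm up, on four props. Origin on the bench at mid-mouth, below the slab's front edge; x points level into the shelf (the way in), z up. Two kerbs on the bench (x 0 to 110 mm, 16 high) leave a lane 112 mm wide, y -56 to 56. Board home: its origin at x = -5, y = 0 (6 mm play), axes parallel.
- rack_stop (a point): Middle of the near face of the wooden stop strip that crosses the lane on the bench at rack x = 95 mm; strip 12 mm high, same as the board's thickness. The board's nose butts against it when home.
- reader_window (a point): Centre of the dark window of the reader, a fixed grey block 70 wide x 95 mm high behind the stop strip, its face at rack x = 117 mm. The window is mid-lane, 62 mm above the bench, and looks out of the mouth (along the rack's -x).
- board: Dark wooden ware board, 200 long (x) x 100 wide (y) x 12 mm thick, about 0.45 kg, loose and flat on the bench. Origin at the centre of its underside; +x points to the nose (cork end) that goes in under the shelf, z up. Cork pad, a flush disc 86 mm across, centred at x = +57 mm; handle block at x = -73 mm, which when home stays outside, 78 mm in front of the slab's edge.
- board_handle (a point): Point to grip on the board's upright pale wooden handle block: 28 mm above the board's top face, on the block's centre line. Block 50 long (board x) x 20 thick (board y) x 46 mm high, top 58 mm above the bench; pinch it across its 20 mm (along board y).
- board_pad (a point): Centre of the cork pad, on the board's top face (12 mm above the bench).
- jar: Closed grey plastic jar with a black lid of the same width: plain cylinder 56 mm across, 100 mm high, about 0.3 kg, standing loose on the bench. Origin at the centre of its underside, z up; its +x axis points out through the middle of the paper label. A 12 mm wide paper seal strip runs from the middle of the lid over the rim down to the label, so the label's side can be seen from above too.
- jar_label (a point): Middle of the label, on the jar's side 28 mm from the jar's axis along the jar's +x, 46 mm above its underside.
- tub: Bystander: open white plastic tub, 90 mm across, 75 high, origin at the centre of its underside. Leave it alone.
- cup: Bystander: terracotta mug, 76 mm across, 85 high, origin at the centre of its underside, handle towards its +y. Leave it alone.
- spatula: Bystander: spatula lying on the bench, 180 mm long. Leave it alone.
Mind the look-alikes: they are no part of the job. Of the things like the jar, leave any that is green; of the rest the smaller one is meant.

How it is judged (in metres and radians):
On the way:
1. the jar stands upright and released on the board's cork pad (axis within 16 mm of the pad's centre) while the board is still out in front of the shelf (at least 85 mm short of home) (horizontal distance between jar and board_pad below 0.016 m and z of jar in the frame of board between 0.008 and 0.017 m and angle between jar's own z axis and vertical below 0.1 rad and linear speed of jar below 0.03 m/s and contact force between the fingers and jar below 0.2 N and x of board in the frame of rack below -0.09 m), for 0.2 s.
At the end, for the whole second after the job is handed in: The board lies flat on the bench in the lane under the shelf, its nose within 8 mm of the stop strip, straight to within 0.1 rad; the jar stands upright (0.1 rad) on the cork pad with its axis within 16 mm of the pad's centre, its label towards the reader to within 0.3 rad; all at rest (horizontal distance between jar and board_pad below 0.016 m and z of jar in the frame of board between 0.008 and 0.017 m and angle between jar's own z axis and vertical below 0.1 rad and linear speed of each of jar, board below 0.03 m/s and x of board in the frame of rack above -0.013 m and y of board in the frame of rack between -0.009 and 0.009 m and angle between the x axis of board and the x axis of rack, either way round below 0.1 rad and height (world z) of board below 0.004 m and angle between the x axis of jar and the x axis of rack, either way round below 0.3 rad and x of jar_label in the frame of rack above 0.055 m); the robot touches nothing.
It fails at once if the jar is tipped by more than 0.6 rad (angle between jar's own z axis and vertical above 0.6 rad).
It fails at once if the jar touches the shelf, kerbs or reader (over 2 N) (contact force between jar and rack above 2 N).
It fails at once if the jar is dropped or slammed onto the board (over 60 N) (contact force between jar and board above 60 N).
It fails at once if the board is lifted more than 20 mm off the bench (height (world z) of board above 0.02 m).
It fails at once if the tub, the mug or the spatula is moved more than 30 mm (distance of any of tub, cup, spatula from where it was at the start of the episode above 0.03 m).
It also fails if it takes over 54 s, if anything falls off the work surface, if the arm or the gripper's body presses on something with over 40 N, if the wrist force passes 120 N, or if a joint passes its speed limit or range.

## Working session

There is one attempt and no reset: what is moved stays moved. The work goes in short steps, Python scripts to look and compute and a tool call to move; the robot and the scene stay as the last step left them, time stands still between calls to the robot, and variables do not carry over. Pictures are saved under pics/ and viewed, at most 10 in all, crops included, and the job is handed in when it is done.

Besides the shell and the picture viewer there is one more tool, called in YAML: its name, and indented under it one key for each argument. step_arm: Moves the arm, as the interface text tells. Its arguments: {"type":"object","properties":{"moves":{"type":"array"},"grip":{"type":"number"}},"required":["moves"]}

```bash
ls; mkdir -p pics
python3 - <<'E'
from cell import env, optics
import cv2,pickle,numpy as np
d={}
for n in("scene","top","wrist"):
    d[n]=optics.read_camera(n); cv2.imwrite(f"pics/{n}0.png",d[n]["pixels"])
pickle.dump(d,open("d0.pkl","wb"))
a=np.hstack([cv2.resize(d[n]["pixels"],(400,300)) for n in("scene","wrist")])
cv2.imwrite("pics/sw0.png",a)
print(env.state(),env.grip_depth)
for n in d: print(n,d[n]["mtx"].tolist(),np.round(d[n]["view"],3).tolist())
E
```

```text
pics
{'t': 0.15, 'joints': array([ 1.06040960e+00,  4.91437772e-01,  1.55929763e+00, -4.37385320e-06,
        1.09170222e+00, -1.05580556e-01]), 'qvel': array([ 5.86504310e-04, -4.32090395e-04, -3.00649941e-04,  4.12389816e-04,
        8.17597594e-04,  5.69501863e-06]), 'tau': array([ 1.82553955e-03, -6.12890053e+01, -2.58274609e+01,  6.92627602e-02,
        4.72663972e-02, -9.73490864e-05]), 'eef_pos': array([246.03509841, 574.34964962, 214.18970042]), 'tcp_rot': array([-3.14075198e+00, -8.51883531e-05,  2.73678847e+00]), 'ft_force': array([0.40919073, 0.40069034, 0.45486786]), 'moment': array([-0.02892395, -0.0345224 , -0.02528339]), 'grip_force': 0.0, 'opening': 1.0002294539539174} -18.8
scene [[397.2230164538079, 0.0, 277.1956968549229], [0.0, 397.2230164538079, 209.6900782557288], [0.0, 0.0, 1.0]] [[0.822, 0.569, 0.01, -502.548], [0.449, -0.638, -0.625, -204.298], [-0.35, 0.518, -0.78, 1558.753], [0.0, 0.0, 0.0, 1.0]]
top [[541.8925812262966, 0.0, 269.01570337151827], [0.0, 541.8925812262966, 213.9574433788154], [0.0, 0.0, 1.0]] [[0.009, -1.0, -0.015, 64.527], [-0.98, -0.005, -0.197, 577.511], [0.197, 0.016, -0.98, 1356.007], [0.0, 0.0, 0.0, 1.0]]
wrist [[291.8893228535203, 0.0, 279.24771553304845], [0.0, 291.8893228535203, 212.04060295404034], [0.0, 0.0, 1.0]] [[0.394, 0.919, -0.001, -624.048], [0.888, -0.38, 0.259, -30.616], [0.238, -0.103, -0.966, 390.177], [0.0, 0.0, 0.0, 1.0]]
```

View pics/top0.png

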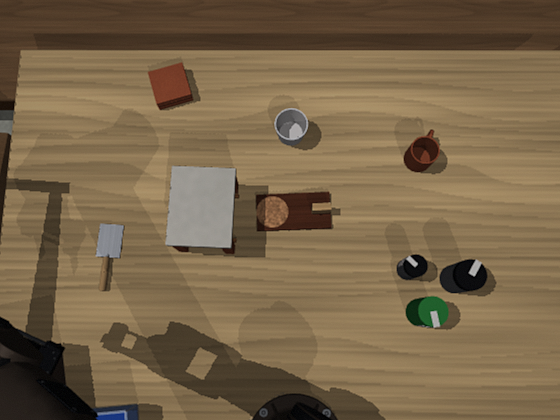

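View pics/scene0.png

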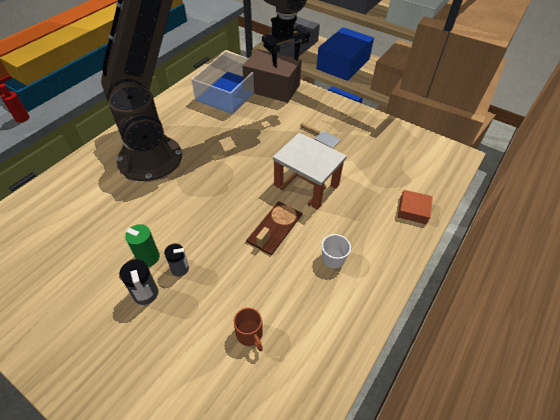

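The top view shows three jars: a green one at (432,312), a large black-lidded one at (468,275) and a small black-lidded one at (413,267). Green is excluded, and the smaller of the other two is the one at (413,267), which is (177,260) in the scene view. The board is at (295,211) with its cork at (272,212), and the shelf is to its left at (203,206). I'll confirm the jar in an enlarged crop.

```bash
cat > h.py <<'E'
import numpy as np,cv2,pickle
def ray(c,p):
    R=c["view"][:3,:3];t=c["view"][:3,3]
    o=-R.T@t; d=R.T@np.linalg.solve(c["mtx"],[p[0],p[1],1.]); return o,d/np.linalg.norm(d)
def onz(c,p,z):
    o,d=ray(c,p); return o+d*(z-o[2])/d[2]
def tri(c1,p1,c2,p2):
    o1,d1=ray(c1,p1);o2,d2=ray(c2,p2)
    s=np.linalg.lstsq(np.c_[d1,-d2],o2-o1,rcond=None)[0]
    a,b=o1+s[0]*d1,o2+s[1]*d2; return (a+b)/2,np.linalg.norm(a-b)
def proj(c,X):
    q=c["mtx"]@(c["view"][:3,:3]@np.asarray(X,float)+c["view"][:3,3]); return q[:2]/q[2]
E
python3 - <<'E'
from h import *
d=pickle.load(open("d0.pkl","rb"))
T,S=d["top"]["pixels"],d["scene"]["pixels"]
a=cv2.resize(T[245:335,380:500],(400,300),interpolation=cv2.INTER_CUBIC)
b=cv2.resize(S[225:315,100:220],(400,300),interpolation=cv2.INTER_CUBIC)
c=cv2.resize(T[155:260,160:340],(400,233),interpolation=cv2.INTER_CUBIC)
e=cv2.resize(S[130:270,240:420],(400,311),interpolation=cv2.INTER_CUBIC)[:300]
c=cv2.copyMakeBorder(c,0,67,0,0,cv2.BORDER_CONSTANT)
cv2.imwrite("pics/crop1.png",np.vstack([np.hstack([a,b]),np.hstack([c,e])]))
E
```

```text
(no output)
```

View pics/crop1.png

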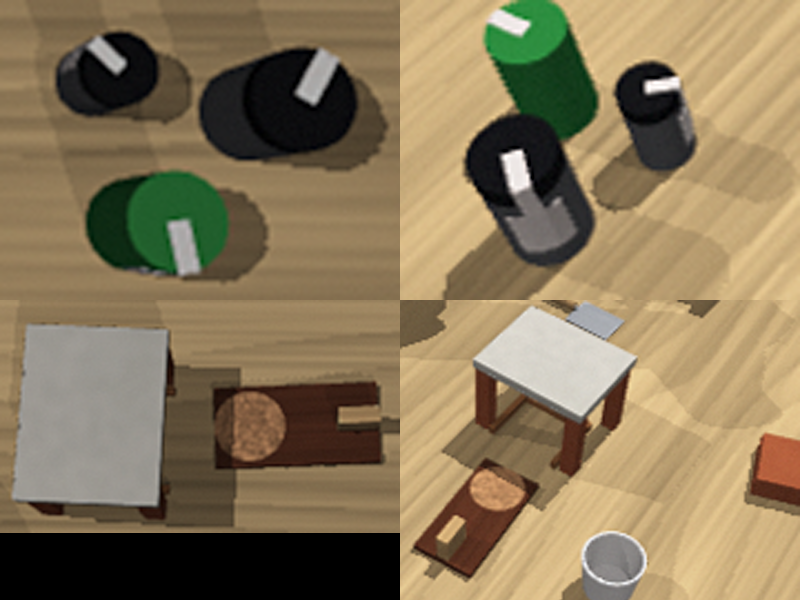

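The crop confirms the target: the small black-lidded jar, with its seal strip pointing up-left in the top view, about the rim at (408,258). Next I'll measure it along with the board and shelf.

Run:
```python
from h import *
d=pickle.load(open("d0.pkl","rb")); np.set_printoptions(precision=1,suppress=True)
def blob(m,box):
    k=np.zeros_like(m);x0,y0,x1,y1=box;k[y0:y1,x0:x1]=m[y0:y1,x0:x1]
    cs=cv2.findContours(k,cv2.RETR_EXTERNAL,cv2.CHAIN_APPROX_NONE)[0]
    return max(cs,key=cv2.contourArea)
def cen(c):
    M=cv2.moments(c);return np.array([M["m10"]/M["m00"],M["m01"]/M["m00"]])
H={n:cv2.cvtColor(d[n]["pixels"],cv2.COLOR_BGR2HSV) for n in d}
B=dict(top=dict(jar=(396,248,430,284),slab=(160,160,245,252),board=(250,185,336,236)),
  scene=dict(jar=(163,240,192,280),slab=(268,130,350,184),board=(243,198,304,256)))
r={}
for n in("top","scene"):
    h,s,v=cv2.split(H[n]);c=d[n];b=B[n]
    strip=blob(((v>120)&(s<45)).astype(np.uint8),b["jar"])
    lid=((v<34)).astype(np.uint8)
    k=np.zeros_like(lid);cv2.drawContours(k,[strip],-1,1,-1)
    x0,y0,x1,y1=b["jar"]
    lidc=cv2.convexHull(blob(lid|k,b["jar"]))
    e=cv2.fitEllipse(lidc)
    slab=blob(((v>110)&(s<45)).astype(np.uint8),b["slab"])
    quad=cv2.boxPoints(cv2.minAreaRect(slab)); ap=cv2.approxPolyDP(cv2.convexHull(slab),4,True)[:,0]
    cork=blob(((h<16)&(v>95)&(s>70)).astype(np.uint8),(b["board"][0],b["board"][1],b["board"][0]+40,b["board"][3]) if n=="top" else (270,203,302,228))
    ce=cv2.fitEllipse(cv2.convexHull(cork))
    bd=blob(((v<85)&(h<14)&(s>100)).astype(np.uint8)|((h<16)&(v>95)&(s>90)).astype(np.uint8)*0,b["board"])
    bap=cv2.approxPolyDP(cv2.convexHull(bd),3,True)[:,0]
    hd=blob(((h>12)&(h<30)&(v>130)).astype(np.uint8),(308,200,331,215) if n=="top" else (255,224,274,246))
    print(n,"lid",e,"strip",cen(strip),cv2.minAreaRect(strip),"area",cv2.contourArea(lidc))
    print(" slab",ap.tolist(),"cork",ce,"board",bap.tolist(),"handle",cen(hd),cv2.boundingRect(hd))
    r[n]=dict(lid=np.array(e[0]),strip=cen(strip),cork=np.array(ce[0]),hd=cen(hd))
    print(" lid@100",onz(c,e[0],100),"strip@100",onz(c,cen(strip),100),"cork@12",onz(c,ce[0],12))
    print(" slab148",[onz(c,p,148)[:2].round().tolist() for p in ap]," board12",[onz(c,p,12)[:2].round().tolist() for p in bap])
    print(" hd58",onz(c,cen(hd),58))
for q in("lid","strip","cork","hd"): print(q,tri(d["top"],r["top"][q],d["scene"],r["scene"][q]))
```

```text
top lid ((411.7248840332031, 267.00445556640625), (23.387121200561523, 30.59855842590332), 70.51573944091797) strip [411.8 261.2] ((411.75006103515625, 260.7500305175781), (12.020814895629883, 4.242640495300293), 45.0) area 523.0
 slab [[172, 166], [235, 169], [229, 247], [166, 244]] cork ((273.1344909667969, 211.373046875), (29.1507511138916, 31.224637985229492), 178.32008361816406) board [[328, 192], [329, 228], [257, 230], [256, 195]] handle [321.6 206.2] (312, 203, 19, 7)
 lid@100 [ 436.8 -286.   100. ] strip@100 [ 451.2 -286.9  100. ] cork@12 [593.4  58.3  12. ]
 slab148 [[679.0, 310.0], [672.0, 153.0], [477.0, 163.0], [483.0, 316.0]]  board12 [[648.0, -90.0], [549.0, -92.0], [542.0, 101.0], [639.0, 105.0]]
 hd58 [598.6 -68.7  58. ]
scene lid ((174.3588104248047, 252.97991943359375), (18.07087516784668, 19.518503189086914), 76.42615509033203) strip [178.1 250. ] ((178.5, 250.0), (4.0, 11.0), 90.0) area 268.5
 slab [[345, 155], [321, 182], [273, 157], [298, 133], [322, 131], [340, 139]] cork ((281.3306884765625, 216.5731964111328), (25.459875106811523, 29.48761749267578), 63.979522705078125) board [[287, 233], [271, 254], [246, 241]] handle [262.4 232.8] (256, 227, 14, 13)
 lid@100 [ 450.5 -300.2  100. ] strip@100 [ 452.2 -286.4  100. ] cork@12 [594.2  49.5  12. ]
 slab148 [[680.0, 308.0], [677.0, 152.0], [483.0, 157.0], [486.0, 311.0], [551.0, 371.0], [625.0, 370.0]]  board12 [[649.0, 3.0], [653.0, -95.0], [557.0, -101.0]]
 hd58 [601.1 -69.2  58. ]
lid (array([ 438.4, -292. ,   78.8]), np.float64(1.9845472784007487))
strip (array([ 451.6, -286.6,   99.6]), np.float64(0.9912341340906197))
cork (array([592.9,  56.4,   4.7]), np.float64(5.5021403119358245))
hd (array([599.6, -68.4,  55.6]), np.float64(1.3901901391801974))
```

The seal strip triangulates to z≈100, so the jar's axis is near (440,-296) with the label at about +45° in world. The rack's way in has a yaw of about 1.53, and the board's yaw is about 1.61. I'll move to above the jar.

step_arm:
  moves:
    - {"tx":-390,"ty":-345,"tz":-20,"roll":1.4}
    - {"tx":-390,"ty":-345,"tz":-20,"roll":1.4}
    - {"tx":-390,"ty":-345,"tz":-20,"roll":1.4}
    - {"tx":-390,"ty":-345,"tz":-20,"roll":1.4}
    - {"tx":-390,"ty":-345,"tz":-20,"roll":1.4}
    - {"tx":-390,"ty":-345,"tz":-20,"roll":1.4}
    - {"tx":-390,"ty":-345,"tz":-20,"roll":1.4}
    - {"tx":-390,"ty":-345,"tz":-20,"roll":1.4}
    - {"tx":-390,"ty":-345,"tz":-20,"roll":1.4}
    - {"tx":-390,"ty":-345,"tz":-20,"roll":1.4}
    - {"tx":-390,"ty":-345,"tz":-20,"roll":1.4}
    - {"tx":-390,"ty":-345,"tz":-20,"roll":1.4}

```text
t: 1.15
eef_pos: [460.1, 120.8, 234.0]
tcp_rot: [3.141, -0.0, 1.329]
ft_force: [0.6, 1.6, 0.9]
opening: 1.001
grip_force: 0.0
```

```bash
cat > go.py <<'E'
import sys,numpy as np
from cell import env
def go(x,y,z,yaw):
    s=env.state();p=np.array(s["eef_pos"]);a=s["tcp_rot"][2]
    d=np.array([x,y,z])-p
    dy=(yaw-a+np.pi)%(2*np.pi)-np.pi
    print("at",p.round(1),"yaw",round(a,4),"rp",np.round(s["tcp_rot"][:2],4),"| tx %.1f ty %.1f tz %.1f roll %.3f"%(d[0]*np.cos(a)+d[1]*np.sin(a), d[0]*np.sin(a)-d[1]*np.cos(a), -d[2], -dy))
if __name__=="__main__": go(*map(float,sys.argv[1:]))
E
python3 go.py 441 -296 240 0.785
```

```text
at [460.1 120.8 234. ] yaw 1.3293 rp [ 3.1415e+00 -2.0000e-04] | tx -409.3 ty 81.1 tz -6.0 roll 0.544
```

step_arm:
  moves:
    - {"tx":-409,"ty":81,"tz":-6,"roll":0.544}
    - {"tx":-409,"ty":81,"tz":-6,"roll":0.544}
    - {"tx":-409,"ty":81,"tz":-6,"roll":0.544}
    - {"tx":-409,"ty":81,"tz":-6,"roll":0.544}
    - {"tx":-409,"ty":81,"tz":-6,"roll":0.544}
    - {"tx":-409,"ty":81,"tz":-6,"roll":0.544}
    - {"tx":-409,"ty":81,"tz":-6,"roll":0.544}
    - {"tx":-409,"ty":81,"tz":-6,"roll":0.544}
    - {"tx":-409,"ty":81,"tz":-6,"roll":0.544}
    - {"tx":-409,"ty":81,"tz":-6,"roll":0.544}
    - {"tx":-409,"ty":81,"tz":-6,"roll":0.544}
    - {"tx":-409,"ty":81,"tz":-6,"roll":0.544}

```text
t: 2.15
eef_pos: [443.1, -295.4, 239.1]
tcp_rot: [-3.141, -0.0, 0.79]
ft_force: [0.6, 0.9, -0.1]
opening: 0.998
grip_force: 0.0
```

Run:
```python
from h import *
from cell import optics,env
optics.read_camera("wrist")
w=optics.read_camera("wrist");t=optics.read_camera("top");pickle.dump((w,t),open("d1.pkl","wb"))
cv2.imwrite("pics/w1.png",w["pixels"]);print(env.state()["eef_pos"],env.state()["tcp_rot"])
print(proj(w,[441,-296,100]),proj(w,[451.5,-286.7,100]))
```

```text
[ 443.63498113 -292.69260874  239.69374895] [-3.14092111e+00 -1.77625785e-04  7.93587234e-01]
[278.09543639 205.69680757] [278.94792879 193.07472322]
```

View pics/w1.png

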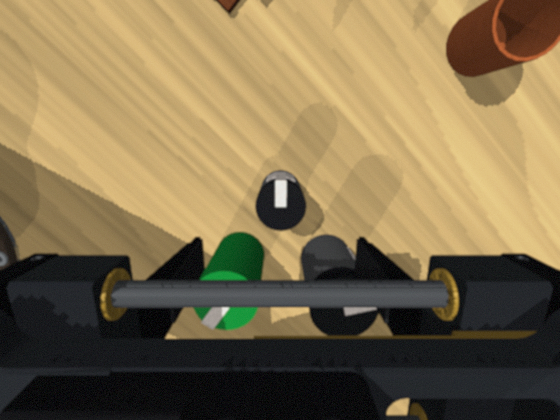

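The small jar is directly ahead in the wrist image: lid centre about (281,206), seal strip at (281,193) pointing straight up. The green and large jars are at (240,285) and (345,290), and clear of it. Next I'll refine the jar's axis and label bearing.

```bash
python3 - <<'E'
from h import *
np.set_printoptions(precision=1,suppress=True)
w,t=pickle.load(open("d1.pkl","rb"));d=pickle.load(open("d0.pkl","rb"))
h,s,v=cv2.split(cv2.cvtColor(w["pixels"],cv2.COLOR_BGR2HSV))
print(v[165:240:4,270],v[205,250:312:3])
m=np.zeros_like(v);m[165:240,250:312]=((v<45))[165:240,250:312]
st=np.zeros_like(v);st[165:222,262:300]=((v>150)&(s<50))[165:222,262:300]
c=max(cv2.findContours(m|st,0,1)[0],key=cv2.contourArea);e=cv2.fitEllipse(cv2.convexHull(c));print("lid",e)
c2=max(cv2.findContours(st,0,1)[0],key=cv2.contourArea);r=cv2.minAreaRect(c2);print("strip",r,cv2.boundingRect(c2))
P=onz(w,e[0],100);print("axis",P)
pts=np.argwhere(st)[:,::-1].astype(float);W=np.array([onz(w,p,100)[:2] for p in pts]);mu=W.mean(0)
ax=np.linalg.svd(W-mu)[2][0]; ax*=np.sign(ax@[1,1]);print("strip mid",mu,"yaw",np.arctan2(ax[1],ax[0]),"from axis",np.arctan2(*(mu-P[:2])[::-1]),np.linalg.norm(mu-P[:2]),"ends",(W-mu)@ax@np.ones(1) if 0 else [((W-mu)@ax).min(),((W-mu)@ax).max()])
# width check for height
T=d["top"]
print("tri strip wrist/top",tri(w,pts.mean(0),T,(411.8,261.2)),"wrist/scene",tri(w,pts.mean(0),d["scene"],(178.1,250.)))
hull=cv2.convexHull(c)[:,0].astype(float);q=np.array([onz(w,p,100)[:2] for p in hull])
print("circle",cv2.minEnclosingCircle(q.astype(np.float32)))
E
python3 go.py 441 -296 240 0.785
```

```text
[178 188 132 147  47  32  28  32  30  33  34  37  35  33  33  31 143 169
 186] [198 198  65  34  34  33  32  33 107 231 230 232 142  26  34  34  31  33
  35 131 139]
lid ((280.6181945800781, 203.73300170898438), (48.16426467895508, 50.835914611816406), 6.735723972320557)
strip ((280.5, 192.5), (27.0, 11.0), 90.0) (275, 179, 12, 28)
axis [ 444.5 -296.4  100. ]
strip mid [ 453.3 -286.8] yaw 0.8281305995092948 from axis 0.829082246416606 12.955865008781103 ends [np.float64(-15.668129327677471), np.float64(17.59162317955852)]
tri strip wrist/top (array([ 452.2, -288.2,   92.9]), np.float64(0.8613885366150031)) wrist/scene (array([ 453.3, -286.7,  101.5]), np.float64(0.5086916057956471))
circle ((444.42547607421875, -297.2732849121094), 28.2733211517334)
at [ 443.6 -292.7  239.7] yaw 0.7936 rp [-3.1409e+00 -2.0000e-04] | tx -4.2 ty 0.4 tz -0.3 roll 0.009
```

step_arm:
  moves:
    - {"tx":-3,"ty":3,"tz":0}
    - {"tx":-3,"ty":3,"tz":30}
    - {"tx":-3,"ty":3,"tz":60}
    - {"tx":-3,"ty":3,"tz":90}
    - {"tx":-3,"ty":3,"tz":120}
    - {"tx":-3,"ty":3,"tz":150}
    - {"tx":-3,"ty":3,"tz":175}
    - {"tx":-3,"ty":3,"tz":189}
    - {"tx":-3,"ty":3,"tz":189}
    - {"tx":-3,"ty":3,"tz":189}

```text
validation failed for argument at $.mo...
```

```bash
python3 go.py 443.8 -296.7 50 0.79
```

```text
at [ 443.6 -292.7  239.7] yaw 0.7936 rp [-3.1409e+00 -2.0000e-04] | tx -2.7 ty 2.9 tz 189.7 roll 0.004
```

Every row needs a roll value.

step_arm:
  moves:
    - {"tx":-3,"ty":3,"tz":0,"roll":0}
    - {"tx":-3,"ty":3,"tz":30,"roll":0}
    - {"tx":-3,"ty":3,"tz":60,"roll":0}
    - {"tx":-3,"ty":3,"tz":90,"roll":0}
    - {"tx":-3,"ty":3,"tz":120,"roll":0}
    - {"tx":-3,"ty":3,"tz":150,"roll":0}
    - {"tx":-3,"ty":3,"tz":175,"roll":0}
    - {"tx":-3,"ty":3,"tz":189,"roll":0}
    - {"tx":-3,"ty":3,"tz":189,"roll":0}
    - {"tx":-3,"ty":3,"tz":189,"roll":0}

```text
t: 3.13
eef_pos: [444.0, -297.4, 50.8]
tcp_rot: [-3.141, -0.0, 0.794]
ft_force: [0.6, 0.5, 0.8]
opening: 0.998
grip_force: 0.0
```

```bash
python3 go.py 443.8 -296.7 50 0.79
```

```text
at [ 444.  -297.4   50.8] yaw 0.794 rp [-3.1406 -0.    ] | tx 0.4 ty -0.6 tz 0.8 roll 0.004
```

step_arm:
  moves:
    - {"tx":0,"ty":0,"tz":0,"roll":0}
    - {"tx":0,"ty":0,"tz":0,"roll":0}
    - {"tx":0,"ty":0,"tz":0,"roll":0}
    - {"tx":0,"ty":0,"tz":0,"roll":0}
    - {"tx":0,"ty":0,"tz":0,"roll":0}
    - {"tx":0,"ty":0,"tz":0,"roll":0}
    - {"tx":0,"ty":0,"tz":0,"roll":0}
    - {"tx":0,"ty":0,"tz":0,"roll":0}
  grip: 40

```text
t: 3.8
eef_pos: [443.6, -297.9, 51.0]
tcp_rot: [-3.141, -0.0, 0.793]
ft_force: [-1.2, 1.0, 4.6]
opening: 0.584
grip_force: 30.0
```

step_arm:
  moves:
    - {"tx":0,"ty":0,"tz":-5,"roll":0}
    - {"tx":0,"ty":0,"tz":-15,"roll":0}
    - {"tx":0,"ty":0,"tz":-30,"roll":0}
    - {"tx":0,"ty":0,"tz":-50,"roll":0}
    - {"tx":0,"ty":0,"tz":-75,"roll":0}
    - {"tx":0,"ty":0,"tz":-95,"roll":0}
    - {"tx":0,"ty":0,"tz":-100,"roll":0}
    - {"tx":0,"ty":0,"tz":-100,"roll":0}

```text
t: 4.47
eef_pos: [444.1, -298.4, 152.3]
tcp_rot: [3.139, -0.0, 0.793]
ft_force: [-0.0, 0.8, -3.1]
opening: 0.584
grip_force: 30.0
```

```bash
python3 - <<'E'
from h import *
from cell import optics,env
w=optics.read_camera("wrist");t=optics.read_camera("top");pickle.dump((w,t),open("d2.pkl","wb"))
cv2.imwrite("pics/w2.png",w["pixels"])
E
python3 go.py 592.8 -20 150 1.57
```

```text
at [ 443.4 -297.8  150.2] yaw 0.7927 rp [-3.1409e+00 -1.0000e-04] | tx 302.7 ty -88.5 tz 0.2 roll -0.777
```

View pics/w2.png

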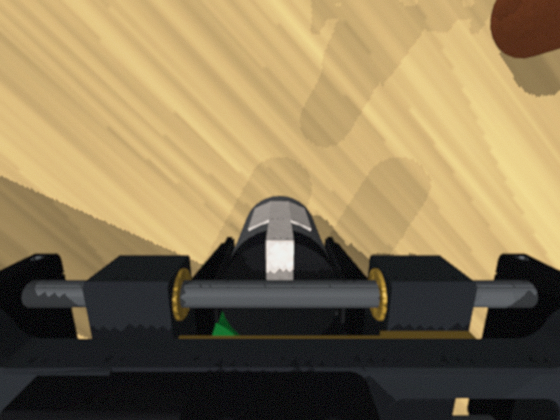

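The jar is held upright with its strip centred at x=280, so the label points along tool +x. I'll carry it to just short of the cork and measure the board and shelf with the wrist camera.

step_arm:
  moves:
    - {"tx":10,"ty":-3,"tz":0,"roll":-0.03}
    - {"tx":35,"ty":-10,"tz":0,"roll":-0.1}
    - {"tx":70,"ty":-20,"tz":0,"roll":-0.2}
    - {"tx":105,"ty":-30,"tz":0,"roll":-0.3}
    - {"tx":140,"ty":-41,"tz":0,"roll":-0.4}
    - {"tx":175,"ty":-52,"tz":0,"roll":-0.5}
    - {"tx":210,"ty":-63,"tz":0,"roll":-0.6}
    - {"tx":245,"ty":-74,"tz":0,"roll":-0.68}
    - {"tx":275,"ty":-82,"tz":0,"roll":-0.74}
    - {"tx":295,"ty":-87,"tz":0,"roll":-0.77}
    - {"tx":303,"ty":-88.5,"tz":0,"roll":-0.78}
    - {"tx":303,"ty":-88.5,"tz":0,"roll":-0.78}

```text
t: 5.57
eef_pos: [593.5, -18.1, 149.5]
tcp_rot: [-3.14, -0.0, 1.576]
ft_force: [0.3, 0.1, -2.5]
opening: 0.583
grip_force: 30.0
```

```bash
python3 - <<'E'
from h import *
from cell import optics,env
optics.read_camera("wrist");optics.read_camera("wrist");optics.read_camera("wrist")
w=optics.read_camera("wrist");t=optics.read_camera("top");pickle.dump((w,t),open("d3.pkl","wb"))
cv2.imwrite("pics/w3.png",w["pixels"])
for P in([592.5,61,12],[590,104,12],[576,156,0],[576,251,12],[600,-68,58]):print(P,proj(w,P))
E
python3 go.py 592.8 60 64 1.57
```

```text
[592.5, 61, 12] [278.56495535 123.61037038]
[590, 104, 12] [276.0291555   77.42178254]
[576, 156, 0] [261.59504457  21.28836195]
[576, 251, 12] [ 259.14685419 -112.10529583]
[600, -68, 58] [286.04003862 260.52972261]
at [592.8 -21.2 150.6] yaw 1.5711 rp [-3.1411 -0.    ] | tx 81.2 ty 0.0 tz 86.6 roll 0.001
```

View pics/w3.png

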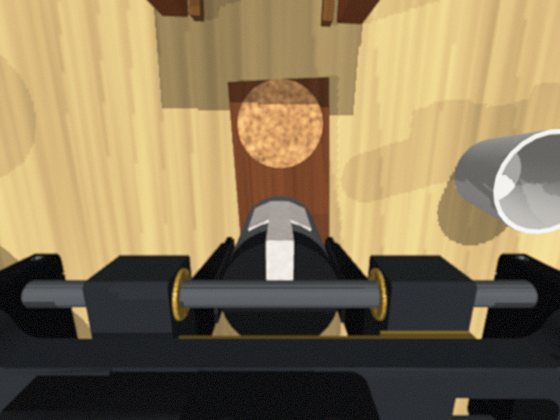

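The wrist view shows the cork at about (280,123), the board nose from (229,82) to (328,79), and the kerb ends at (196,15) and (327,20). I'll fit these precisely.

```bash
python3 - <<'E'
from h import *
np.set_printoptions(precision=1,suppress=True)
w,t=pickle.load(open("d3.pkl","rb"));d=pickle.load(open("d0.pkl","rb"))
img=w["pixels"];h,s,v=cv2.split(cv2.cvtColor(img,cv2.COLOR_BGR2HSV))
L=img[:,:,2].astype(int)
print("row123 R",L[123,225:340:4],"row12 R",L[12,180:350:3],"v",v[12,180:350:3])
# cork: red channel bright & inside board
m=np.zeros_like(v);m[78:172,233:328]=(((L>95))&(h<20))[78:172,233:328]
sh=np.zeros_like(v);sh[78:106,233:328]=((L>58))[78:106,233:328]
m=cv2.morphologyEx(m|sh,cv2.MORPH_OPEN,np.ones((5,5)))
c=max(cv2.findContours(m,0,1)[0],key=cv2.contourArea);e=cv2.fitEllipse(cv2.convexHull(c));print("cork",e,onz(w,e[0],12))
q=np.array([onz(w,p,12)[:2] for p in cv2.convexHull(c)[:,0].astype(float)],np.float32);print(cv2.minEnclosingCircle(q))
# board side edges rows 110..190, wood bg R high -> board low ; nose edge cols
le=[];re=[]
for r in range(112,190,3):
    g=np.diff(cv2.GaussianBlur(img[:,:,2],(3,3),0)[r].astype(int))
    a=220+np.argmin(g[220:250]);b=318+np.argmax(g[318:345]);le.append((a+.5,r));re.append((b+.5,r))
for n,E in(("L",le),("R",re)):
    W=np.array([onz(w,p,12)[:2] for p in E],np.float32);vx=cv2.fitLine(W,cv2.DIST_HUBER,0,.01,.01).ravel()
    print(n,"x at y=60:",vx[2]+(60-vx[3])*vx[0]/vx[1],"yaw",np.arctan(-vx[0]/vx[1])+np.pi/2)
ne=[]
for cc in range(240,322,4):
    g=np.diff(cv2.GaussianBlur(img[:,:,2],(3,3),0)[:,cc].astype(int));ne.append((cc,70+np.argmin(g[70:92])+.5))
W=np.array([onz(w,p,12)[:2] for p in ne],np.float32);vx=cv2.fitLine(W,cv2.DIST_HUBER,0,.01,.01).ravel()
print("nose y at x=592",vx[3]+(592-vx[2])*vx[1]/vx[0],"yaw",np.arctan(vx[1]/vx[0])+np.pi/2)
# jar strip in wrist
E
python3 - <<'E'
import cv2
i=cv2.imread("pics/w3.png");cv2.imwrite("pics/k3.png",cv2.resize(i[0:40,140:400],(780,120),interpolation=cv2.INTER_CUBIC))
E
```

```text
row123 R [223 227 126 190 246 223 219 233 234 219 228 234 237 209 192 222 213 223
 213 227 235 206 240 240 209 119 181 228 240] row12 R [ 77  75  75 115 126 126 125  68 100 122 121 127 134 149 155 154 152 149
 147 147 154 161 162 167 164 166 162 159 157 149 154 160 161 162 162 160
 165 160 163 159 160 161 156 154 161 170 174 132 133 124 123 125 134  81
  84  81  81] v [ 77  75  75 115 126 126 125  68 100 122 121 127 134 149 155 154 152 149
 147 147 154 161 162 167 164 166 162 159 157 149 154 160 161 162 162 160
 165 160 163 159 160 161 156 154 161 170 174 132 133 124 123 125 134  81
  84  81  81]
cork ((280.2460021972656, 123.7539291381836), (107.9652328491211, 186.02001953125), 179.5354766845703) [594.2  60.9  12. ]
((594.5078735351562, 56.95851516723633), 65.6460952758789)
L x at y=60: 543.912 yaw 1.6169534
R x at y=60: 642.9563 yaw 1.6353686
nose y at x=592 102.978546 yaw 1.613562
```

View pics/k3.png

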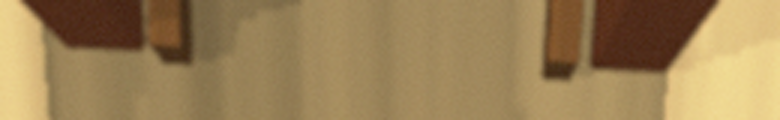

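```bash
python3 - <<'E'
from h import *
w,t=pickle.load(open("d3.pkl","rb"))
a=onz(w,(203.2,20.5),0);b=onz(w,(321,25.7),0);d=b-a
print(a,b,np.hypot(*d[:2]),"mid",(a+b)/2,"yaw in",np.arctan2(d[1],d[0])+np.pi/2)
T=pickle.load(open("d0.pkl","rb"))["top"]
q=np.array([onz(T,p,148)[:2] for p in([172,166],[235.5,168.5],[229,247.5],[166,244.5])]);f=(q[1]+q[2])/2;bk=(q[0]+q[3])/2
print("slab front",f,"back",bk,np.arctan2(*(bk-f)[::-1]),np.arctan2(*(q[1]-q[2])[::-1])+np.pi/2)
E
python3 go.py 593.4 60 64 1.59
```

```text
[519.63442867 156.60002514   0.        ] [633.52060772 152.30529033   0.        ] 113.96712913986775 mid [576.5775182  154.45265773   0.        ] yaw in 1.5331034238413679
slab front [574.77014699 157.14592032] back [580.82706085 312.7617374 ] 1.531893738796824 1.5121941755288395
at [592.8 -21.2 150.6] yaw 1.5711 rp [-3.1411 -0.    ] | tx 81.2 ty 0.6 tz 86.6 roll -0.019
```

step_arm:
  moves:
    - {"tx":15,"ty":0.2,"tz":0,"roll":-0.01}
    - {"tx":40,"ty":0.4,"tz":0,"roll":-0.02}
    - {"tx":65,"ty":0.6,"tz":0,"roll":-0.03}
    - {"tx":78,"ty":0.6,"tz":5,"roll":-0.03}
    - {"tx":81,"ty":0.6,"tz":20,"roll":-0.03}
    - {"tx":81,"ty":0.6,"tz":35,"roll":-0.03}
    - {"tx":81,"ty":0.6,"tz":50,"roll":-0.03}
    - {"tx":81,"ty":0.6,"tz":62,"roll":-0.03}
    - {"tx":81,"ty":0.6,"tz":72,"roll":-0.03}
    - {"tx":81,"ty":0.6,"tz":80,"roll":-0.03}
    - {"tx":81,"ty":0.6,"tz":83,"roll":-0.03}
    - {"tx":81,"ty":0.6,"tz":83,"roll":-0.03}

```text
t: 6.82
eef_pos: [593.6, 60.6, 67.2]
tcp_rot: [-3.141, -0.0, 1.602]
ft_force: [-0.9, -0.5, -2.8]
opening: 0.582
grip_force: 30.0
```

```bash
python3 go.py 593.4 60 63 1.60; python3 -c "
from cell import env;print(env.state()['ft_force'])"
```

```text
at [593.6  60.6  67.2] yaw 1.6023 rp [-3.1407e+00 -1.0000e-04] | tx -0.6 ty -0.2 tz 4.2 roll 0.002
[-0.86885881 -0.45729808 -2.79539121]
```

step_arm:
  moves:
    - {"tx":-0.6,"ty":0,"tz":1,"roll":0}
    - {"tx":-0.6,"ty":0,"tz":2,"roll":0}
    - {"tx":-0.6,"ty":0,"tz":2.7,"roll":0}
    - {"tx":-0.6,"ty":0,"tz":3.2,"roll":0}
    - {"tx":-0.6,"ty":0,"tz":3.6,"roll":0}
    - {"tx":-0.6,"ty":0,"tz":3.9,"roll":0}
    - {"tx":-0.6,"ty":0,"tz":3.9,"roll":0}

```text
t: 7.4
eef_pos: [593.8, 60.4, 64.0]
tcp_rot: [3.142, -0.0, 1.603]
ft_force: [1.0, 0.5, -3.5]
opening: 0.588
grip_force: 30.0
```

step_arm:
  moves:
    - {"tx":0,"ty":0,"tz":0.3,"roll":0}
    - {"tx":0,"ty":0,"tz":0.6,"roll":0}
    - {"tx":0,"ty":0,"tz":0.9,"roll":0}
    - {"tx":0,"ty":0,"tz":1.2,"roll":0}
    - {"tx":0,"ty":0,"tz":1.2,"roll":0}
    - {"tx":0,"ty":0,"tz":1.2,"roll":0}

```text
t: 7.9
eef_pos: [593.8, 60.3, 63.0]
tcp_rot: [3.141, -0.0, 1.603]
ft_force: [-1.8, -0.0, 2.9]
opening: 0.587
grip_force: 30.0
```

The wrist force has changed sign, so the jar is resting on the board. I'll release it and rise clear.

step_arm:
  moves:
    - {"tx":0,"ty":0,"tz":0,"roll":0}
    - {"tx":0,"ty":0,"tz":0,"roll":0}
    - {"tx":0,"ty":0,"tz":0,"roll":0}
    - {"tx":0,"ty":0,"tz":0,"roll":0}
    - {"tx":0,"ty":0,"tz":0,"roll":0}
    - {"tx":0,"ty":0,"tz":0,"roll":0}
    - {"tx":0,"ty":0,"tz":0,"roll":0}
    - {"tx":0,"ty":0,"tz":0,"roll":0}
  grip: 95

```text
t: 8.57
eef_pos: [593.8, 60.3, 62.7]
tcp_rot: [3.141, -0.0, 1.603]
ft_force: [0.2, -0.6, 0.2]
opening: 0.993
grip_force: 0.0
```

step_arm:
  moves:
    - {"tx":0,"ty":0,"tz":-20,"roll":0}
    - {"tx":0,"ty":0,"tz":-45,"roll":0}
    - {"tx":0,"ty":0,"tz":-75,"roll":0}
    - {"tx":0,"ty":0,"tz":-105,"roll":0}
    - {"tx":0,"ty":0,"tz":-130,"roll":0}
    - {"tx":-30,"ty":0,"tz":-140,"roll":0}
    - {"tx":-70,"ty":0,"tz":-140,"roll":0}
    - {"tx":-110,"ty":0,"tz":-140,"roll":0}
    - {"tx":-126,"ty":0,"tz":-140,"roll":0}
    - {"tx":-126,"ty":0,"tz":-140,"roll":0}
    - {"tx":-126,"ty":0,"tz":-140,"roll":0}

```text
t: 9.48
eef_pos: [597.7, -66.2, 202.6]
tcp_rot: [-3.141, -0.0, 1.601]
ft_force: [-0.1, 1.2, 0.5]
opening: 0.996
grip_force: 0.0
```

```bash
python3 - <<'E'
from h import *
from cell import optics,env
optics.read_camera("wrist");optics.read_camera("wrist");optics.read_camera("wrist")
w=optics.read_camera("wrist");t=optics.read_camera("top");s=optics.read_camera("scene");pickle.dump((w,t,s),open("d4.pkl","wb"))
cv2.imwrite("pics/w4.png",w["pixels"])
for P in([593.4,60,112],[599,-69.5,58]):print(P,proj(w,P))
E
python3 go.py 598 -70 21 1.62
```

```text
[593.4, 60, 112] [278.02726236  66.80897561]
[599, -69.5, 58] [279.47120109 205.55987626]
at [597.9 -64.5 202.8] yaw 1.6042 rp [ 3.1415e+00 -1.0000e-04] | tx -5.5 ty -0.0 tz 181.8 roll -0.016
```

View pics/w4.png

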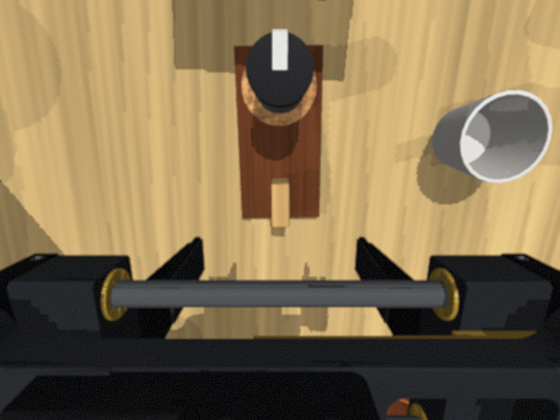

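The jar stands on the cork (lid centre about (280,72), strip straight up) and the handle top is at about (281,204). I'll measure both.

Run:
```python
from h import *
np.set_printoptions(precision=1,suppress=True)
w,t,sc=pickle.load(open("d4.pkl","rb"))
img=w["pixels"];h,s,v=cv2.split(cv2.cvtColor(img,cv2.COLOR_BGR2HSV))
m=np.zeros_like(v);m[172:235,262:300]=(img[:,:,1]>120)[172:235,262:300]
m[217:]=0
c=max(cv2.findContours(m,0,1)[0],key=cv2.contourArea);r=cv2.minAreaRect(c);print("handle",r,cv2.boundingRect(c))
# handle side edges on z=58
for nm,f,lo,hi in(("L",np.argmax,264,279),("R",np.argmin,281,297)):
    E=[(lo+f(np.diff(img[r_,lo:hi,1].astype(int)))+.5,r_) for r_ in range(186,214,2)]
    W=np.array([onz(w,p,58)[:2] for p in E],np.float32);k=cv2.fitLine(W,cv2.DIST_HUBER,0,.01,.01).ravel();print(nm,"x@-68",k[2]+(-68-k[3])*k[0]/k[1],np.arctan(-k[0]/k[1])+np.pi/2)
print("handle rows: far",onz(w,(281,179),58),"near top",onz(w,(281,226),58))
# lid
m=np.zeros_like(v);m[25:120,240:320]=((v<48)|((v>150)&(s<50)))[25:120,240:320]
m=cv2.morphologyEx(m,cv2.MORPH_OPEN,np.ones((3,3)))
c=max(cv2.findContours(m,0,1)[0],key=cv2.contourArea);H=cv2.convexHull(c)[:,0].astype(float)
print("lid",cv2.minEnclosingCircle(np.array([onz(w,p,112)[:2] for p in H],np.float32)))
st=np.zeros_like(v);st[25:80,265:295]=((v>150)&(s<50))[25:80,265:295];p=np.argwhere(st)[:,::-1].astype(float)
W=np.array([onz(w,q,112)[:2] for q in p]);mu=W.mean(0);ax=np.linalg.svd(W-mu)[2][0];ax*=np.sign(ax[1]);print("strip",mu,np.arctan2(ax[1],ax[0]))
# handle from top cam for height
h2,s2,v2=cv2.split(cv2.cvtColor(t["pixels"],cv2.COLOR_BGR2HSV))
print("tri handle",tri(w,r[0],t,(321.6,206.2)))
```

```text
handle ((279.5, 199.5), (33.0, 17.0), 90.0) (271, 183, 18, 34)
L x@-68 589.76154 1.6348512
R x@-68 608.95856 1.61233
handle rows: far [599.7 -39.9  58. ] near top [601.5 -93.2  58. ]
lid ((593.5526123046875, 51.717926025390625), 26.457714080810547)
strip [594.2  73. ] 1.6021346408903194
tri handle (array([600.2, -67.9,  43.4]), np.float64(4.725762475119332))
```

step_arm:
  moves:
    - {"tx":-4.5,"ty":1.5,"tz":20,"roll":-0.018}
    - {"tx":-4.5,"ty":1.5,"tz":50,"roll":-0.018}
    - {"tx":-4.5,"ty":1.5,"tz":80,"roll":-0.018}
    - {"tx":-4.5,"ty":1.5,"tz":110,"roll":-0.018}
    - {"tx":-4.5,"ty":1.5,"tz":140,"roll":-0.018}
    - {"tx":-4.5,"ty":1.5,"tz":160,"roll":-0.018}
    - {"tx":-4.5,"ty":1.5,"tz":175,"roll":-0.018}
    - {"tx":-4.5,"ty":1.5,"tz":181,"roll":-0.018}
    - {"tx":-4.5,"ty":1.5,"tz":181,"roll":-0.018}
    - {"tx":-4.5,"ty":1.5,"tz":181,"roll":-0.018}

```text
t: 10.62
eef_pos: [599.8, -69.7, 22.2]
tcp_rot: [3.141, 0.0, 1.621]
ft_force: [-1.1, -0.0, -0.3]
opening: 0.999
grip_force: 0.0
```

step_arm:
  moves:
    - {"tx":0,"ty":0,"tz":0,"roll":0}
    - {"tx":0,"ty":0,"tz":0,"roll":0}
    - {"tx":0,"ty":0,"tz":0,"roll":0}
    - {"tx":0,"ty":0,"tz":0,"roll":0}
    - {"tx":0,"ty":0,"tz":0,"roll":0}
    - {"tx":0,"ty":0,"tz":0,"roll":0}
    - {"tx":0,"ty":0,"tz":0,"roll":0}
    - {"tx":0,"ty":0,"tz":0,"roll":0}
    - {"tx":0,"ty":0,"tz":0,"roll":0}
    - {"tx":0,"ty":0,"tz":0,"roll":0}
    - {"tx":0,"ty":0,"tz":0,"roll":0}
    - {"tx":0,"ty":0,"tz":0,"roll":0}
  grip: 10

```text
t: 11.62
eef_pos: [599.4, -70.1, 21.6]
tcp_rot: [-3.141, -0.0, 1.621]
ft_force: [-1.8, -0.8, 1.7]
opening: 0.213
grip_force: 1.1
```

```bash
python3 go.py 579 35 21 1.532; python3 go.py 573 77.6 21 1.532
```

```text
at [599.4 -70.1  21.6] yaw 1.6208 rp [-3.1414e+00 -1.0000e-04] | tx 105.9 ty -15.1 tz 0.6 roll 0.089
at [599.4 -70.1  21.6] yaw 1.6208 rp [-3.1414e+00 -1.0000e-04] | tx 148.8 ty -19.0 tz 0.6 roll 0.089
```

step_arm:
  moves:
    - {"tx":0,"ty":0,"tz":0,"roll":0}
    - {"tx":0,"ty":0,"tz":0,"roll":0}
    - {"tx":0,"ty":0,"tz":0,"roll":0}
    - {"tx":0,"ty":0,"tz":0,"roll":0}
  grip: 5

```text
t: 11.95
eef_pos: [599.4, -70.1, 21.7]
tcp_rot: [-3.141, -0.0, 1.621]
ft_force: [-0.9, 0.7, -0.0]
opening: 0.205
grip_force: 30.0
```

step_arm:
  moves:
    - {"tx":1,"ty":-0.7,"tz":0,"roll":0.002}
    - {"tx":3,"ty":-2.2,"tz":0,"roll":0.007}
    - {"tx":6,"ty":-4.5,"tz":0,"roll":0.014}
    - {"tx":9.5,"ty":-7,"tz":0,"roll":0.022}
    - {"tx":13,"ty":-9.7,"tz":0,"roll":0.03}
    - {"tx":17,"ty":-12.7,"tz":0,"roll":0.039}
    - {"tx":21,"ty":-15.7,"tz":0,"roll":0.048}
    - {"tx":25,"ty":-18.7,"tz":0,"roll":0.058}
    - {"tx":29,"ty":-21.7,"tz":0,"roll":0.067}
    - {"tx":33,"ty":-24.6,"tz":0,"roll":0.076}
    - {"tx":36.5,"ty":-27.2,"tz":0,"roll":0.084}
    - {"tx":38.6,"ty":-28.8,"tz":0,"roll":0.089}

```text
t: 12.95
eef_pos: [568.3, -32.4, 21.7]
tcp_rot: [-3.141, -0.0, 1.531]
ft_force: [1.1, -1.9, -3.4]
opening: 0.209
grip_force: 30.0
```

step_arm:
  moves:
    - {"tx":0,"ty":0,"tz":0,"roll":0}
    - {"tx":0,"ty":0,"tz":0,"roll":0}

```text
t: 13.12
eef_pos: [568.5, -32.5, 21.7]
tcp_rot: [-3.141, -0.0, 1.532]
ft_force: [-0.9, 1.9, -3.0]
opening: 0.211
grip_force: 30.0
```

```bash
python3 - <<'E'
from h import *
from cell import optics,env
w=optics.read_camera("wrist");t=optics.read_camera("top");s=optics.read_camera("scene");pickle.dump((w,t,s),open("d5.pkl","wb"))
a=cv2.resize(w["pixels"],(400,300));b=cv2.resize(t["pixels"][150:255,160:300],(400,300),interpolation=cv2.INTER_CUBIC)
c=cv2.resize(w["pixels"][0:150,200:400],(400,300),interpolation=cv2.INTER_CUBIC);e=cv2.resize(s["pixels"][130:265,240:420],(400,300),interpolation=cv2.INTER_CUBIC)
cv2.imwrite("pics/m5.png",np.vstack([np.hstack([a,b]),np.hstack([c,e])]))
E
python3 go.py 573 77.6 21.6 1.532
```

```text
at [568.6 -32.7  21.7] yaw 1.5322 rp [-3.141e+00 -3.000e-04] | tx 110.4 ty 0.1 tz 0.1 roll 0.000
```

View pics/m5.png

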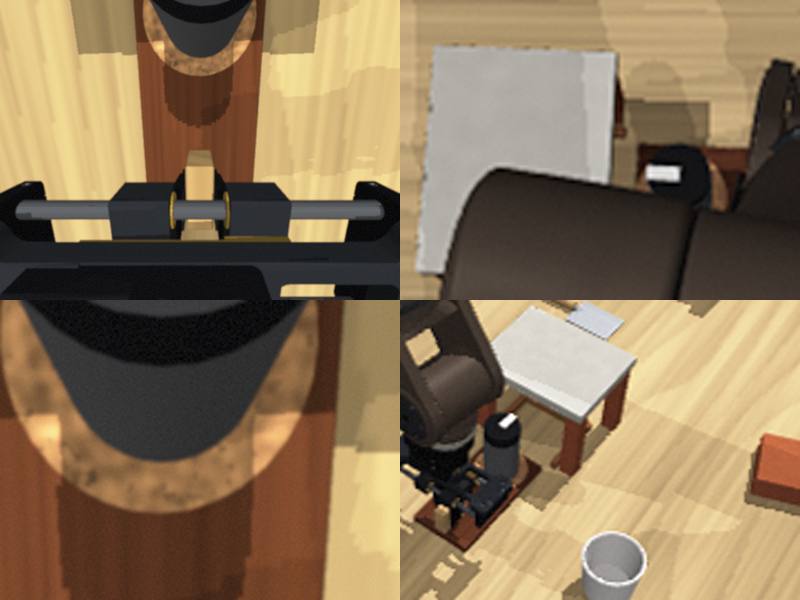

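The board is square to the tool, and the jar is centred, upright, and short of the slab. I'll push straight in, in stages, watching the wrist force.

step_arm:
  moves:
    - {"tx":1,"ty":0,"tz":0,"roll":0}
    - {"tx":3,"ty":0,"tz":0,"roll":0}
    - {"tx":6,"ty":0,"tz":0,"roll":0}
    - {"tx":10,"ty":0,"tz":0,"roll":0}
    - {"tx":14,"ty":0,"tz":0,"roll":0}
    - {"tx":18,"ty":0,"tz":0,"roll":0}
    - {"tx":22,"ty":0,"tz":0,"roll":0}
    - {"tx":26,"ty":0,"tz":0,"roll":0}
    - {"tx":30,"ty":0,"tz":0,"roll":0}
    - {"tx":34,"ty":0,"tz":0,"roll":0}
    - {"tx":37,"ty":0,"tz":0,"roll":0}
    - {"tx":39,"ty":0,"tz":0,"roll":0}

```text
t: 14.27
eef_pos: [570.3, 6.5, 21.7]
tcp_rot: [-3.142, -0.0, 1.532]
ft_force: [-0.3, -1.8, -3.6]
opening: 0.21
grip_force: 30.0
```

step_arm:
  moves:
    - {"tx":1,"ty":0,"tz":0,"roll":0}
    - {"tx":3,"ty":0,"tz":0,"roll":0}
    - {"tx":6,"ty":0,"tz":0,"roll":0}
    - {"tx":10,"ty":0,"tz":0,"roll":0}
    - {"tx":14,"ty":0,"tz":0,"roll":0}
    - {"tx":18,"ty":0,"tz":0,"roll":0}
    - {"tx":22,"ty":0,"tz":0,"roll":0}
    - {"tx":26,"ty":0,"tz":0,"roll":0}
    - {"tx":30,"ty":0,"tz":0,"roll":0}
    - {"tx":34,"ty":0,"tz":0,"roll":0}
    - {"tx":37,"ty":0,"tz":0,"roll":0}
    - {"tx":39,"ty":0,"tz":0,"roll":0}

```text
t: 15.27
eef_pos: [571.8, 45.5, 21.7]
tcp_rot: [-3.142, -0.0, 1.532]
ft_force: [0.4, -1.6, -3.8]
opening: 0.207
grip_force: 30.0
```

```bash
python3 go.py 573 77.6 21.6 1.532; python3 -c "
from cell import env;s=env.state();print(s['ft_force'],s['moment'])"
```

```text
at [571.8  45.5  21.7] yaw 1.5321 rp [-3.1416e+00 -1.0000e-04] | tx 32.1 ty -0.1 tz 0.1 roll 0.000
[ 0.44047898 -1.63463693 -3.81409793] [-0.50177688  0.08115004 -0.01657703]
```

step_arm:
  moves:
    - {"tx":1,"ty":0,"tz":0,"roll":0}
    - {"tx":3,"ty":0,"tz":0,"roll":0}
    - {"tx":6,"ty":0,"tz":0,"roll":0}
    - {"tx":9,"ty":0,"tz":0,"roll":0}
    - {"tx":12,"ty":0,"tz":0,"roll":0}
    - {"tx":15,"ty":0,"tz":0,"roll":0}
    - {"tx":18,"ty":0,"tz":0,"roll":0}
    - {"tx":20.5,"ty":0,"tz":0,"roll":0}
    - {"tx":22.5,"ty":0,"tz":0,"roll":0}
    - {"tx":24,"ty":0,"tz":0,"roll":0}
    - {"tx":25,"ty":0,"tz":0,"roll":0}
    - {"tx":26,"ty":0,"tz":0,"roll":0}

```text
t: 16.27
eef_pos: [572.8, 71.1, 21.7]
tcp_rot: [-3.142, -0.0, 1.532]
ft_force: [-0.7, -2.5, -3.3]
opening: 0.206
grip_force: 30.0
```

step_arm:
  moves:
    - {"tx":0.6,"ty":0,"tz":0,"roll":0}
    - {"tx":1.2,"ty":0,"tz":0,"roll":0}
    - {"tx":1.8,"ty":0,"tz":0,"roll":0}
    - {"tx":2.4,"ty":0,"tz":0,"roll":0}
    - {"tx":3,"ty":0,"tz":0,"roll":0}
    - {"tx":3.6,"ty":0,"tz":0,"roll":0}

```text
t: 16.77
eef_pos: [573.0, 74.6, 21.7]
tcp_rot: [3.142, -0.0, 1.532]
ft_force: [0.1, -2.2, -4.1]
opening: 0.21
grip_force: 30.0
```

step_arm:
  moves:
    - {"tx":0.5,"ty":0,"tz":0,"roll":0}
    - {"tx":1,"ty":0,"tz":0,"roll":0}
    - {"tx":1.5,"ty":0,"tz":0,"roll":0}
    - {"tx":2,"ty":0,"tz":0,"roll":0}
    - {"tx":2.5,"ty":0,"tz":0,"roll":0}
    - {"tx":3,"ty":0,"tz":0,"roll":0}

```text
t: 17.27
eef_pos: [573.6, 75.6, 22.1]
tcp_rot: [3.141, 0.002, 1.533]
ft_force: [-0.1, -24.4, 1.1]
opening: 0.209
grip_force: 30.0
```

The force rose to 24 N at y≈75.6, within 2 mm of the expected home position, so the nose is against the stop. I'll ease the load, release and rise.

step_arm:
  moves:
    - {"tx":-0.8,"ty":0,"tz":0,"roll":0}
    - {"tx":-1.6,"ty":0,"tz":0,"roll":0}
    - {"tx":-1.6,"ty":0,"tz":0,"roll":0}
    - {"tx":-1.6,"ty":0,"tz":0,"roll":0}

```text
t: 17.6
eef_pos: [573.3, 75.5, 21.8]
tcp_rot: [3.141, 0.0, 1.532]
ft_force: [0.9, -8.0, -1.7]
opening: 0.208
grip_force: 30.0
```

step_arm:
  moves:
    - {"tx":0,"ty":0,"tz":0,"roll":0}
    - {"tx":0,"ty":0,"tz":0,"roll":0}
    - {"tx":0,"ty":0,"tz":0,"roll":0}
    - {"tx":0,"ty":0,"tz":0,"roll":0}
    - {"tx":0,"ty":0,"tz":0,"roll":0}
    - {"tx":0,"ty":0,"tz":0,"roll":0}
    - {"tx":0,"ty":0,"tz":0,"roll":0}
    - {"tx":0,"ty":0,"tz":0,"roll":0}
    - {"tx":0,"ty":0,"tz":0,"roll":0}
    - {"tx":0,"ty":0,"tz":0,"roll":0}
  grip: 95

```text
t: 18.43
eef_pos: [573.0, 76.0, 21.7]
tcp_rot: [-3.142, -0.0, 1.532]
ft_force: [0.3, -0.4, 0.2]
opening: 0.853
grip_force: 0.0
```

step_arm:
  moves:
    - {"tx":0,"ty":0,"tz":-15,"roll":0}
    - {"tx":0,"ty":0,"tz":-40,"roll":0}
    - {"tx":0,"ty":0,"tz":-70,"roll":0}
    - {"tx":-25,"ty":0,"tz":-95,"roll":0}
    - {"tx":-60,"ty":0,"tz":-110,"roll":0}
    - {"tx":-100,"ty":0,"tz":-110,"roll":0}
    - {"tx":-140,"ty":0,"tz":-110,"roll":0}
    - {"tx":-170,"ty":0,"tz":-110,"roll":0}
    - {"tx":-180,"ty":0,"tz":-110,"roll":0}
    - {"tx":-180,"ty":0,"tz":-110,"roll":0}
    - {"tx":-180,"ty":0,"tz":-110,"roll":0}

```text
t: 19.35
eef_pos: [565.8, -103.6, 131.6]
tcp_rot: [-3.141, -0.0, 1.531]
ft_force: [0.1, -0.0, 0.1]
opening: 0.998
grip_force: 0.0
```

Run:
```python
from h import *
from cell import optics,env
for _ in range(4): w=optics.read_camera("wrist")
t=optics.read_camera("top");s=optics.read_camera("scene");pickle.dump((w,t,s),open("d6.pkl","wb"))
a=cv2.resize(w["pixels"],(400,300));b=cv2.resize(t["pixels"][150:255,160:300],(400,300),interpolation=cv2.INTER_CUBIC)
c=cv2.resize(w["pixels"][0:150,180:380],(400,300),interpolation=cv2.INTER_CUBIC);e=cv2.resize(s["pixels"][130:265,240:420],(400,300),interpolation=cv2.INTER_CUBIC)
cv2.imwrite("pics/m6.png",np.vstack([np.hstack([a,b]),np.hstack([c,e])]))
img=w["pixels"]
print(env.state()["eef_pos"],proj(w,[573,76,58]),proj(w,[571.9,50.5,12]))
R=cv2.GaussianBlur(img[:,:,2],(3,3),0).astype(int)
l=[];r=[]
tl=proj(w,[522,52,12]);tr=proj(w,[622,49,12]);print("tail corners pred",tl,tr)
```

```text
[ 566.13071515 -102.75179044  131.71253703] [278.53371157 -21.48851149] [278.46826467  38.98807806]
tail corners pred [222.13887115  39.42413018] [335.04957365  38.54248205]
```

View pics/m6.png

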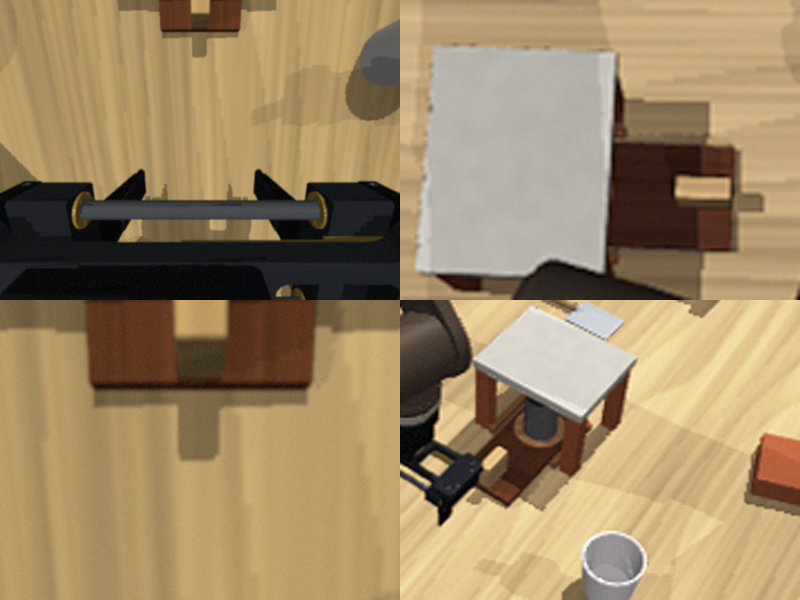

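The top and scene crops show the board square under the shelf with the jar upright on the cork. The tail corners in the wrist view are at (226,41) and (335,41), against (222,39) and (335,39) predicted for home. The gripper is clear, so I'm handing in.

```bash
python3 -c "
from cell import env;print(env.job_done())"
```

```text
the job is handed in; nothing more can be done
None
```

The small labelled jar stands upright on the cork with its label towards the reader, the board is square against the stop strip under the shelf, and the job was handed in at about 20 s; no verdict was returned.

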